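# Bolt the press carriage, then bring the open jar to the front and hold the carousel

### The arm

A 6-joint arm with a two-finger parallel gripper is mounted at the origin on the work surface. World frame = base frame: x ahead of the robot, y to its left, z up, the work surface at z = 0. Lengths are in m, angles in rad, forces in N, time in s.
With the tool pointing down it reaches from about 0.325 to 1 m from the base axis. Payload 5.1 kg.
Tool frame: the origin (TCP) lies at the very end of the fingers, on their centre line; the grasp point (between the pads) lies 19 mm behind it; z points along the fingers, y is the line along which they close (so a half turn about z gives the same grasp; the last joint's range is limited). The gripper opens to 85 mm and grips with 20 to 120 N. Pads are 22 mm wide; open, the fingers measure 114 mm over their backs; the gripper's body (76 mm by 85 mm) begins 54 mm behind the grasp point. The pads swing forward as they close: fully open they stand 13 mm farther back than shut.
Start: joints at [1.248, 0.124, 1.65, -0, 1.367, -0.083], TCP at [0.154, 0.631, 0.231] pointing down, gripper open.
Joint ranges: [-2.61, 2.61], [-1.02, 2.33], [0.03, 2.71], [-1.35, 4.49], [0.32, 2.68], [-2.91, 2.91]. Speed limits (rad/s): [2.57, 2.57, 3.14, 3.14, 3.14, 3.14].

### API

Orientations are given as a unit quaternion [x, y, z, w].
In Python, from bench import env gives the robot as it stands. The module is installed in compiled form; this text tells all that it offers.
- The arm moves only by the shell command python3 -m pendant 'ROWS'. ROWS is JSON, a list of rows, each an object with "grip": the opening, from 0 (shut) to 1 (fully open); "offset": the shift along the world's x, y, z in mm, a list of three; "rotation": the turn, a rotation vector about the world's x, y, z in degrees, a list of three. A call has 1 to 12 rows; each row shifts and turns the commanded pose from where the row before left it; what a row does not reach is not made up. A row lasts 1/8 s, in which the tool goes at most 62.5 mm and 10.7 degrees, less where a joint would pass 70% of its speed; a pose out of reach is approached as far as the arm can. A call with a gripper value outside its range is refused whole. The fingers move at their own pace and stop on an object; the grip force is fixed at half the most. Time passes only in rows, so rows that do not move let the fingers close. It gives the time, the measured TCP pose, the force, the opening and the grip force at its end, in the units of the state.
- env.get_obs(): the state, without advancing time (a new reading comes with each control period).
- env.get_image(name): name is "scene" or "top" or "wrist"; returns the picture (384x512x3 uint8, red, green, blue); there is no depth.
- env.camera_info(name): a dict with "fx", "fy", "cx", "cy" (pixels), "R" (3x3) and "t" (3): a world point X has camera coordinates R X + t; the wrist camera has in their place "hand_eye" (4x4, takes a point from camera to tool coordinates, whose origin is the TCP and whose axes are the flange's). Camera axes: x right, y down, z forward; pixel columns grow to the right and rows downward; lengths in m; the calibration is good to about 2 mm. A picture is of the moment at which its call begins: read the wrist's pose just before it. camera_info takes no time and is no camera call.
- env.sign_off(): hands the job in; it is judged then, once.
The state is a dict: "time_s": time; "joint_pos": joint angles; "qd": joint speeds; "effort": joint torques, N m; "position": TCP position; "tcp_rot": TCP orientation; "force": force on the tool from outside, world axes, zero at the start; "moment": the same for the moment, N m; "opening": finger opening in m; "gripper_force": force on a finger pad.
Only numpy, scipy, OpenCV 4.12 (cv2) and the standard library are available. Lean on these libraries where they do the work, as an engineer would, in place of code of your own. Each camera call takes 0.05 s, during which the arm holds its last target. There are 200 camera calls.

### The job

One jar on the stamping press's carousel still has no lid, and a colleague is about to screw it on. First push the barrel bolt fully home into its keeper, so that the carriage cannot run on its rails, and only then turn the carousel by its black hand pegs until the jar without a lid stands at the front, in line with the pointer. Finish while still holding the carousel there, quite still, with the gripper; do not touch the jars, do not shift the carriage along its rails, and leave the loose things around it where they are.

Things in the scene. Friction and masses are not known exactly. Their poses are not given: they have to be found in the camera images.
- press: White shuttle slide of a foil stamping press, fixed on the bench: deck and bed 12 mm thick, two steel rails running along its -y (right) to the tall press, out of reach. Origin on the bench top below the carousel's axis (carriage at its stop). z up; -x is the front, the side of the pointer and the robot; +y is the bolt end. Its place (several cm) and yaw (up to 0.12 rad) change from job to job.
- carriage (a joint): Slide of the carriage (aluminium plate 280 x 360 mm, top 54 mm above the bench) along the rails, m: 0 at its end stop, where it starts and must stay; grows towards press -y. Running friction about 6 N, nothing holds it until the bolt is home.
- bolt (a joint): Slide of the barrel bolt, m: 0 = drawn back, 0.040 = fully home at its stop; starts at 0 to 0.008. Fixed on the deck's left (+y) end, it slides along press +x (away from the robot); friction about 2 N, no spring, it stays where left. A 14 mm round-nosed rod, 62 mm above the bench on the line y = 225 mm of the press, goes into the steel keeper (hole 18 mm wide) on the carriage.
- bolt_knob (a point): Middle of the bolt's black upright round knob, 20 mm in diameter and 32 mm tall, its centre 102 mm and its top 118 mm above the bench; it slides with the rod. At bolt = 0 it is at x = -60, y = 225 mm of the press frame. The steel straps beneath it reach up to 75 mm, the keeper up to 81 mm above the bench.
- spindle (a joint): Turn of the carousel about its upright axis, rad, positive anticlockwise seen from above; 0 (or any whole turn) = the jar without a lid exactly in line with the pointer at the front. Turns freely without end, no detents; friction about 0.15 N m.
- carousel: Round aluminium plate, 270 mm in diameter, top face 78 mm above the bench, that turns with the spindle. Origin on the axis at the plate's underside, 66 mm above the bench; its own -x axis points at the lidless jar. It carries six nests at 78 mm radius, 60 degrees apart, and six hand pegs (see peg). Gripping a peg counts as holding the carousel.
- peg (a point): Middle of the grip, 138 mm above the bench, of one of the six like hand pegs: fixed upright black rounds, 18 mm in diameter, tops 163 mm above the bench, at 118 mm radius from the axis, midway between the nests: 30, 90, 150, 210, 270 and 330 degrees from the lidless jar. This one is 30 degrees anticlockwise (seen from above) of the lidless jar.
- jars: The six white cosmetic jars, 48 mm in diameter, fixed in the nests; not to be touched. Five have flat metal lids 51 mm in diameter, tops 135 mm above the bench; one has no lid: a white open neck 40 mm wide, rim 129 mm above the bench. Nearest jar surface is about 40 mm from the middle of a peg. Origin and axes as carousel.
- open_jar (a point): Centre of the mouth of the one jar without a lid, at 78 mm radius from the carousel's axis, 129 mm above the bench.
- pointer_tip (a point): Tip of the flat steel pointer on the carriage's front edge, 139 mm in front (press -x) of the carousel's axis, 83 mm above the bench.
- lid: Bystander: loose metal lid, 51 mm in diameter, 16 mm tall, on the press deck behind the keeper. Origin under its centre.
- spare_jar: Bystander: lidded jar, 51 mm in diameter, 53 mm tall, on the bench at the left.
- foil_reel: Bystander: upright reel of foil, 64 mm in diameter, 62 mm tall, on the bench at the left.
- type_holder: Bystander: dark steel type holder, 100 x 45 x 34 mm, on the bench beyond the press slide.
- wrench: Bystander: wrench lying beyond the press slide.
- screwdriver: Bystander: screwdriver lying on the bench between robot and press, right.
- brush: Bystander: brush lying on the bench between robot and press, left.

How it is judged:
By the outcome, as a careful person would: the job done as asked, in the order asked, and still so for the second after the job is handed in, while the arm keeps its last pose, push and grip.
It also fails if it takes over 64 s, if anything falls off the work surface, if the arm or the gripper's body presses on something with over 40 N, if the wrist force passes 120 N, or if a joint passes its speed limit or range.

## Working session

There is one attempt and no reset: what is moved stays moved. The work goes in short steps, Python scripts to look and compute and a shell command to move; the robot and the scene stay as the last step left them, time stands still between calls to the robot, and variables do not carry over. Pictures are saved under pics/ and viewed, at most 10 in all, crops included, and the job is handed in when it is done.

```bash
mkdir -p pics; python3 - <<'E'
from bench import env
import cv2
o=env.get_obs();print(o['time_s'],o['position'],o['tcp_rot'],o['opening'])
for n in ['top','scene']:
    im=env.get_image(n);cv2.imwrite(f'pics/{n}0.png',im[:,:,::-1])
    c=env.camera_info(n);print(n,c)
print(env.camera_info('wrist'))
E
```

```text
0.0 [0.15418028 0.63081698 0.2300331 ] [ 1.19580219e-01  9.92823985e-01 -1.02713717e-03 -2.25794355e-04] 0.0852988051399117
top {'fx': 449.4535101630492, 'fy': 449.4535101630492, 'cx': 259.6176799664297, 'cy': 192.42035404708184, 'R': array([[ 0.02033009, -0.99975037, -0.0092679 ],
       [-0.99920769, -0.02000008, -0.03440915],
       [ 0.0342152 ,  0.00996009, -0.99936486]]), 't': array([0.06842614, 0.52724308, 1.31742566])}
scene {'fx': 495.5015201562356, 'fy': 495.5015201562356, 'cx': 252.45899811663944, 'cy': 196.48285886729116, 'R': array([[-0.46475357,  0.88540521,  0.00785712],
       [ 0.56056111,  0.30108708, -0.77143879],
       [-0.6854016 , -0.35412454, -0.63625503]]), 't': array([ 0.18724812, -0.23607681,  1.77428801])}
{'fx': 287.4682527618349, 'fy': 287.4682527618349, 'cx': 253.95743055954344, 'cy': 185.33769032203318, 'hand_eye': array([[-9.22044025e-04, -9.61364675e-01, -2.75276428e-01,
         6.86433092e-02],
       [ 9.99999159e-01, -6.35226517e-04, -1.13107729e-03,
         5.95468959e-04],
       [ 9.12514863e-04, -2.75277239e-01,  9.61364452e-01,
        -1.42433190e-01],
       [ 0.00000000e+00,  0.00000000e+00,  0.00000000e+00,
         1.00000000e+00]])}
```

View pics/top0.png

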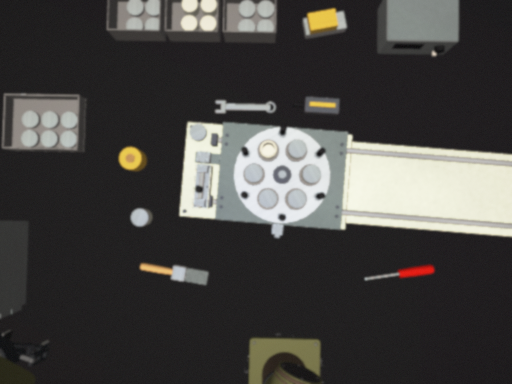

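View pics/scene0.png

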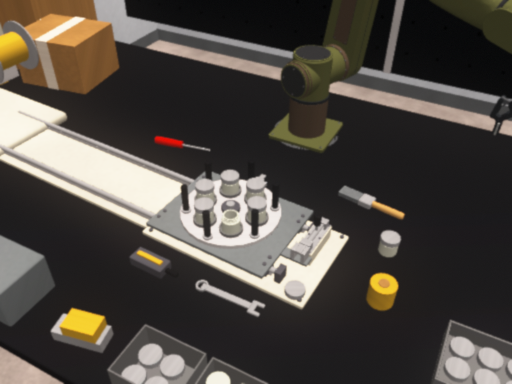

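The top view shows the open jar at about (268,149), the carousel axis at (282,174), the knob at about (199,189) and the pointer at about (278,230). I'll zoom in on that area.

```bash
python3 - <<'E'
import cv2
im=cv2.imread('pics/top0.png')[115:245,175:365]
cv2.imwrite('pics/crop.png',cv2.resize(im,None,fx=4.2,fy=4.2,interpolation=cv2.INTER_CUBIC))
E
```

```text
(no output)
```

View pics/crop.png

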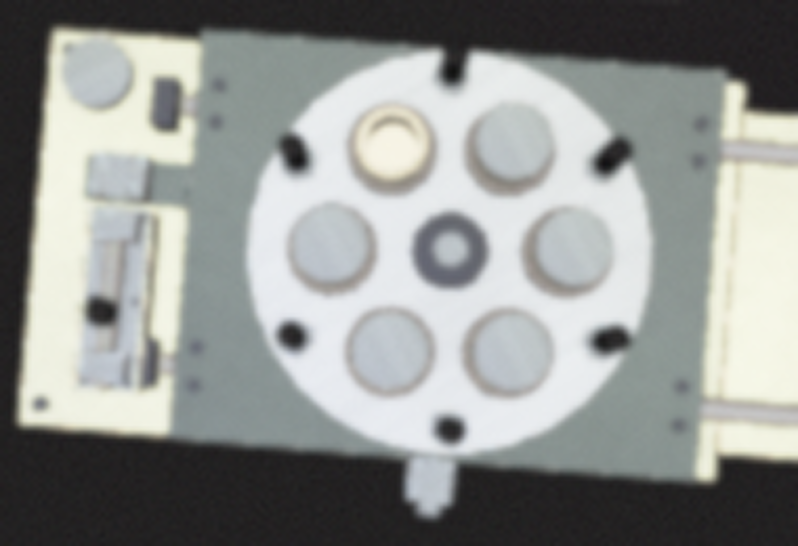

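```bash
cat > h.py <<'E'
import numpy as np
from bench import env
from scipy.optimize import least_squares
C=env.camera_info('top')
def proj(X,C=C):
    p=np.asarray(X)@C['R'].T+C['t']; return np.c_[C['fx']*p[:,0]/p[:,2]+C['cx'],C['fy']*p[:,1]/p[:,2]+C['cy']]
def back(uv,z,C=C):
    d=C['R'].T@np.array([(uv[0]-C['cx'])/C['fx'],(uv[1]-C['cy'])/C['fy'],1]); o=-C['R'].T@C['t']
    return o+d*(z-o[2])/d[2]
def crop(x,y): return (175+(x+.5)/4.2-.5,115+(y+.5)/4.2-.5)
def rot(a): return np.array([[np.cos(a),-np.sin(a)],[np.sin(a),np.cos(a)]])
E
python3 - <<'E'
from h import *
print('cam',-C['R'].T@C['t'])
ax=back(crop(449.5,251),.078)[:2]
lids=[back(crop(*p),.135)[:2] for p in [(331,247),(567,250),(509,351),(390,351),(511,142)]]
op=back(crop(391,144),.129)[:2]
print('axis',ax,'centre from opposite',(lids[0]+lids[1])/2,(lids[3]+lids[4])/2,(lids[2]+op)/2)
print('radii',[np.linalg.norm(l-ax) for l in lids+[op]])
print('ang mod60',[np.degrees(np.arctan2(*(l-ax)[::-1]))%60 for l in lids+[op]])
cs=[back(crop(*p),.054)[:2] for p in [(203,30),(728,68),(697,482),(172,438)]]
print('plate centre',np.mean(cs,0),[np.linalg.norm(cs[i]-cs[(i+1)%4]) for i in range(4)])
yaws=[np.arctan2(*(d)[::-1]) for d in (cs[0]-cs[3],cs[1]-cs[2])]+[np.arctan2(-d[0],d[1]) for d in (cs[0]-cs[1],cs[3]-cs[2])]
print('yaws',yaws)
pt=back(crop(429,516),.083)[:2];d=ax-pt
print('pointer',pt,np.linalg.norm(d),np.arctan2(d[1],d[0]))
k=back(crop(100,310),.112)[:2];yaw=np.mean(yaws)
print('knob',k,'press frame',rot(-yaw)@(k-ax))
d=op-ax; print('open ang',np.degrees(np.arctan2(-d[1],-d[0])-yaw))
E
```

```text
cam [0.48035825 0.06583228 1.33536506]
axis [0.57520606 0.0176889 ] centre from opposite [0.57249492 0.02026504] [0.5738988  0.01922836] [0.57368366 0.0196609 ]
radii [np.float64(0.07777139357861669), np.float64(0.07258523101792143), np.float64(0.07663701446143852), np.float64(0.07894500347321694), np.float64(0.0751676158127589), np.float64(0.07601927176008254)]
ang mod60 [np.float64(32.37915933513899), np.float64(28.268025240924615), np.float64(28.694392999100984), np.float64(30.555358104839343), np.float64(31.61948531421959), np.float64(32.40637996773292)]
plate centre [0.57517203 0.01665403] [np.float64(0.3589837852857203), np.float64(0.2823214794388572), np.float64(0.35666649771261155), np.float64(0.279186289056902)]
yaws [np.float64(-0.05232467953391586), np.float64(-0.06060061213490766), np.float64(-0.05406047836410886), np.float64(-0.06283509908018023)]
pointer [0.39899221 0.02815537] 0.1765244169881453 -0.059326690976424575
knob [0.52979543 0.24513806] press frame [-0.05839665  0.2244662 ]
open ang -144.30167857121464
```

Axis ≈ (0.574, 0.019), yaw ≈ −0.058, knob at press x ≈ −58 mm (bolt ≈ 2 mm), and spindle ≈ −146°. Lengths agree with the given sizes. Next I go behind the knob with the fingers shut.

```bash
python3 -m pendant '[{"grip":0,"offset":[30,-34,0],"rotation":[0,0,5]},{"grip":0,"offset":[30,-34,0],"rotation":[0,0,5]},{"grip":0,"offset":[30,-34,0],"rotation":[0,0,0]},{"grip":0,"offset":[30,-34,0],"rotation":[0,0,0]},{"grip":0,"offset":[30,-34,0],"rotation":[0,0,0]},{"grip":0,"offset":[30,-35,0],"rotation":[0,0,0]},{"grip":0,"offset":[30,-35,0],"rotation":[0,0,0]},{"grip":0,"offset":[30,-35,0],"rotation":[0,0,0]},{"grip":0,"offset":[30,-35,0],"rotation":[0,0,0]},{"grip":0,"offset":[30,-35,0],"rotation":[0,0,0]},{"grip":0,"offset":[30,-35,0],"rotation":[0,0,0]},{"grip":0,"offset":[0,0,0],"rotation":[0,0,0]}]'
python3 - <<'E'
from h import *
import cv2
o=env.get_obs();print(o['position'],o['tcp_rot'],o['joint_pos'])
cv2.imwrite('pics/w1.png',env.get_image('wrist')[:,:,::-1])
E
```

```text
time_s: 1.6
position: [0.4856, 0.2492, 0.2308]
tcp_rot: [0.035, 0.999, -0.0, -0.0]
force: [-0.1, -0.3, -0.7]
opening: -0.0
gripper_force: 0.0
[0.48558754 0.24923719 0.23075468] [ 3.47200509e-02  9.99396956e-01 -3.44018082e-04 -3.53108852e-04] [ 3.76023316e-01 -1.06432046e-01  1.88301665e+00 -3.56265553e-04
  1.36593027e+00 -1.12524630e+00]
```

View pics/w1.png

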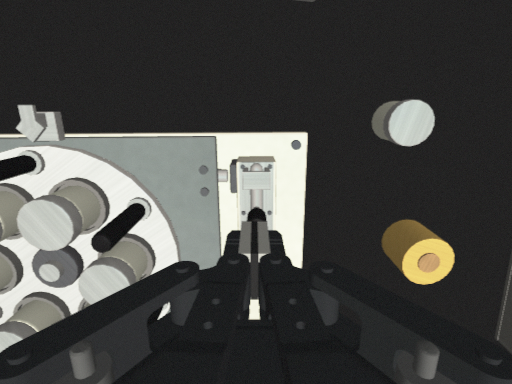

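```bash
cat >> h.py <<'E'
from scipy.spatial.transform import Rotation as Ro
def wcam():
    o=env.get_obs(); c=dict(env.camera_info('wrist')); T=np.eye(4); T[:3,:3]=Ro.from_quat(o['tcp_rot']).as_matrix(); T[:3,3]=o['position']
    M=np.linalg.inv(T@c['hand_eye']); c['R'],c['t']=M[:3,:3],M[:3,3]; return c
E
python3 - <<'E'
from h import *
c=wcam()
print('tip',proj([env.get_obs()['position']],c))
print('knob pred',proj([[.5298,.2451,.118]],c))
print('knob at seen',back((258,211),.118,c), 'ptr',back((42,128),.083,c),'spare',back((411,122),.053,c), 'peg',back((20,168),.163,c))
print('keeper/bolt line strap', back((255,160),.075,c))
E
```

```text
tip [[253.60638097 234.64989551]]
knob pred [[251.63106525 226.34049564]]
knob at seen [0.51450083 0.25223669 0.118     ] ptr [0.42541708 0.04326408 0.083     ] spare [0.44762251 0.42439896 0.053     ] peg [0.45080149 0.0773433  0.163     ]
keeper/bolt line strap [0.47365401 0.25226254 0.075     ]
```

The wrist view shows the knob at about (257,213), just in front of the shut fingertips (254,225). I'll check it against the top view in detail.

```bash
python3 - <<'E'
from h import *
import cv2
a=cv2.imread('pics/w1.png')[140:260,190:330]
b=cv2.imread('pics/top0.png')[145:215,180:220]
a=cv2.resize(a,None,fx=3,fy=3,interpolation=cv2.INTER_CUBIC);b=cv2.resize(b,None,fx=360/70,fy=360/70,interpolation=cv2.INTER_CUBIC)
cv2.imwrite('pics/c2.png',np.hstack([a,b]));print(a.shape,b.shape)
t=lambda u,v,z:back((u,v),z)
print('spare top',t(141,217,.053),'peg left-front top', proj([[.4508,.0773,.163]]))
E
```

```text
(360, 420, 3) (360, 206, 3)
spare top [0.44724025 0.41597343 0.053     ] peg left-front top [[259.15682515 219.15804597]]
```

View pics/c2.png

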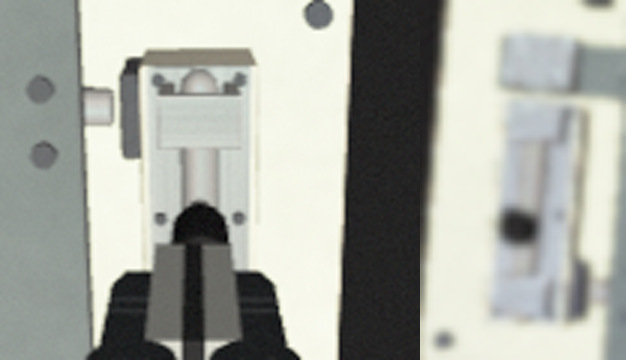

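```bash
python3 -m pendant '[{"grip":0,"offset":[-4,-1,-25],"rotation":[0,0,0]},{"grip":0,"offset":[0,-1,-35],"rotation":[0,0,0]},{"grip":0,"offset":[0,0,-35],"rotation":[0,0,0]},{"grip":0,"offset":[0,0,-25],"rotation":[0,0,0]},{"grip":0,"offset":[0,0,-18],"rotation":[0,0,0]},{"grip":0,"offset":[0,0,0],"rotation":[0,0,0]}]'
python3 -m pendant '[{"grip":0,"offset":[5,0,0],"rotation":[0,0,0]},{"grip":0,"offset":[5,-0.5,0],"rotation":[0,0,0]},{"grip":0,"offset":[5,0,0],"rotation":[0,0,0]},{"grip":0,"offset":[5,-0.5,0],"rotation":[0,0,0]},{"grip":0,"offset":[4,0,0],"rotation":[0,0,0]}]'
python3 -m pendant '[{"grip":0,"offset":[5,-0.5,0],"rotation":[0,0,0]},{"grip":0,"offset":[5,0,0],"rotation":[0,0,0]},{"grip":0,"offset":[5,-0.5,0],"rotation":[0,0,0]}]'
```

```text
time_s: 2.4
position: [0.4789, 0.2496, 0.0918]
tcp_rot: [0.032, 0.999, -0.001, -0.002]
force: [-0.1, -0.3, -0.5]
opening: -0.0003
gripper_force: 0.0
time_s: 3.02
position: [0.5049, 0.2483, 0.0934]
tcp_rot: [0.033, 0.999, 0.0, 0.0]
force: [-0.5, -0.6, 0.7]
opening: 0.0
gripper_force: 0.0
time_s: 3.4
position: [0.5193, 0.2473, 0.0931]
tcp_rot: [0.033, 0.999, -0.0, -0.001]
force: [-1.8, -0.4, 1.9]
opening: 0.0001
gripper_force: 1.1
```

```bash
python3 -m pendant '[{"grip":0,"offset":[5,-0.5,0],"rotation":[0,0,0]},{"grip":0,"offset":[5,0,0],"rotation":[0,0,0]},{"grip":0,"offset":[5,-0.5,0],"rotation":[0,0,0]},{"grip":0,"offset":[4,0,0],"rotation":[0,0,0]}]'
python3 -m pendant '[{"grip":0,"offset":[3,0,0],"rotation":[0,0,0]},{"grip":0,"offset":[2,0,0],"rotation":[0,0,0]}]'
python3 -m pendant '[{"grip":0,"offset":[2,0,0],"rotation":[0,0,0]},{"grip":0,"offset":[1,0,0],"rotation":[0,0,0]}]'
```

```text
time_s: 3.9
position: [0.5386, 0.2462, 0.0932]
tcp_rot: [0.033, 0.999, -0.0, -0.0]
force: [-2.7, -1.8, 0.5]
opening: -0.0001
gripper_force: 1.1
time_s: 4.15
position: [0.5435, 0.2462, 0.0931]
tcp_rot: [0.033, 0.999, -0.0, -0.0]
force: [-2.3, -1.4, -0.5]
opening: -0.0004
gripper_force: 1.0
time_s: 4.4
position: [0.5464, 0.2463, 0.0931]
tcp_rot: [0.033, 0.999, -0.0, -0.0]
force: [-1.8, -2.0, -0.0]
opening: 0.0001
gripper_force: 1.0
```

```bash
python3 -m pendant '[{"grip":0,"offset":[1.5,0,0],"rotation":[0,0,0]},{"grip":0,"offset":[0.5,0,0],"rotation":[0,0,0]}]'
python3 -m pendant '[{"grip":0,"offset":[1,0,0],"rotation":[0,0,0]},{"grip":0,"offset":[0.5,0,0],"rotation":[0,0,0]}]'
python3 -m pendant '[{"grip":0,"offset":[1,0,0],"rotation":[0,0,0]},{"grip":0,"offset":[0.5,0,0],"rotation":[0,0,0]}]'
python3 -m pendant '[{"grip":0,"offset":[1,0,0],"rotation":[0,0,0]},{"grip":0,"offset":[0.5,0,0],"rotation":[0,0,0]}]'
```

```text
time_s: 4.65
position: [0.5484, 0.2464, 0.0932]
tcp_rot: [0.033, 0.999, -0.0, -0.0]
force: [-1.8, -0.8, -0.0]
opening: 0.0001
gripper_force: 1.0
time_s: 4.9
position: [0.5496, 0.2464, 0.0932]
tcp_rot: [0.033, 0.999, -0.0, -0.0]
force: [-4.8, -1.3, 0.7]
opening: 0.0002
gripper_force: 1.9
time_s: 5.15
position: [0.5498, 0.2464, 0.0932]
tcp_rot: [0.033, 0.999, -0.0, -0.002]
force: [-8.8, -1.1, 4.2]
opening: 0.0005
gripper_force: 4.7
time_s: 5.4
position: [0.5499, 0.2464, 0.0932]
tcp_rot: [0.033, 0.999, -0.001, -0.004]
force: [-15.0, -2.1, 7.6]
opening: 0.0002
gripper_force: 7.4
```

The bolt is home: force rises to 15 N with no more travel. I retreat and turn the wrist for the peg at the left front.

```bash
python3 -m pendant '[{"grip":0,"offset":[-20,1,0],"rotation":[0,0,0]},{"grip":0,"offset":[-5,0,30],"rotation":[0,0,0]},{"grip":0.3,"offset":[0,0,50],"rotation":[0,0,0]},{"grip":0.5,"offset":[0,0,40],"rotation":[0,0,-10]},{"grip":0.5,"offset":[0,0,20],"rotation":[0,0,-10]},{"grip":0.5,"offset":[0,0,0],"rotation":[0,0,-10]},{"grip":0.5,"offset":[0,0,0],"rotation":[0,0,-10]},{"grip":0.5,"offset":[0,0,0],"rotation":[0,0,-10]},{"grip":0.5,"offset":[0,0,0],"rotation":[0,0,-10]},{"grip":0.5,"offset":[0,0,0],"rotation":[0,0,-10]},{"grip":0.5,"offset":[0,0,0],"rotation":[0,0,-10]},{"grip":0.5,"offset":[0,0,0],"rotation":[0,0,-10]}]'
python3 -m pendant '[{"grip":0.5,"offset":[0,0,0],"rotation":[0,0,-10]},{"grip":0.5,"offset":[0,0,0],"rotation":[0,0,-10]},{"grip":0.5,"offset":[0,0,0],"rotation":[0,0,-10]},{"grip":0.5,"offset":[0,0,0],"rotation":[0,0,-10]},{"grip":0.5,"offset":[0,0,0],"rotation":[0,0,-10]},{"grip":0.5,"offset":[0,0,0],"rotation":[0,0,-10]},{"grip":0.5,"offset":[0,0,0],"rotation":[0,0,-10]},{"grip":0.5,"offset":[0,0,0],"rotation":[0,0,-10]},{"grip":0.5,"offset":[0,0,0],"rotation":[0,0,-10]},{"grip":0.5,"offset":[0,0,0],"rotation":[0,0,-10]},{"grip":0.5,"offset":[0,0,0],"rotation":[0,0,-10]},{"grip":0.5,"offset":[0,0,0],"rotation":[0,0,0]}]'
python3 - <<'E'
from h import *
import cv2
o=env.get_obs();R=Ro.from_quat(o['tcp_rot']).as_matrix();print(o['position'],o['joint_pos'],np.degrees(np.arctan2(R[1,1],R[0,1])),o['opening'])
c=wcam();im=env.get_image('wrist').copy()
cv2.imwrite('pics/w2.png',im[:,:,::-1]); print(repr(c['R']),repr(c['t']))
E
```

```text
time_s: 6.9
position: [0.529, 0.2478, 0.2344]
tcp_rot: [0.732, 0.682, 0.002, 0.001]
force: [0.0, -0.1, -0.6]
opening: 0.0425
gripper_force: 0.0
time_s: 8.4
position: [0.5287, 0.2477, 0.2342]
tcp_rot: [0.979, -0.205, 0.001, -0.001]
force: [-0.4, 0.1, 0.3]
opening: 0.0432
gripper_force: 0.0
[0.52874769 0.24771037 0.23422715] [ 3.46163453e-01 -2.46752484e-02  1.79948642e+00  6.30652467e-05
  1.36389070e+00  2.32921737e+00] -113.62123763447404 0.04319219464211282
array([[-0.40153277, -0.91584396, -0.0011299 ],
       [-0.88112827,  0.38597534,  0.2731959 ],
       [-0.24976871,  0.11069269, -0.96195775]]) array([0.44016675, 0.33528979, 0.48640855])
```

View pics/w2.png

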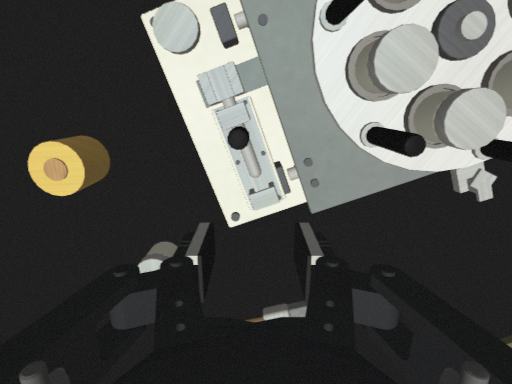

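The rod runs into the keeper at about (230,98), and the knob is at (237,137). The peg I want has its top at about (412,145) and its foot at (371,131). The hub is at about (474,25).

```bash
python3 - <<'E'
from h import *
c=wcam()
for n,u,z in [('peg top',(413,145),.163),('peg foot',(372,131),.078),('lid A',(405,58),.135),('lid B',(473,117),.135),('knob',(237.5,136),.118)]: print(n,back(u,z,c))
# plate rim circle (z=.078), points read off the wrist view
ax=np.array([.574,.0188])
for a in (120.7,): print('peg pred',ax+.118*np.array([np.cos(np.radians(a)),np.sin(np.radians(a))]))
E
```

```text
peg top [0.51923013 0.12370601 0.163     ]
peg foot [0.52046343 0.12013425 0.078     ]
lid A [0.5778741  0.09909938 0.135     ]
lid B [0.51219867 0.06014324 0.135     ]
knob [0.57406275 0.24467297 0.118     ]
peg pred [0.51375594 0.12026257]
```

```bash
python3 -m pendant '[{"grip":0.5,"offset":[-4,-30,0],"rotation":[0,0,-9]},{"grip":0.5,"offset":[-4,-32,0],"rotation":[0,0,-9]},{"grip":0.5,"offset":[-4,-32,0],"rotation":[0,0,-9]},{"grip":0.5,"offset":[0,-32,-10],"rotation":[0,0,-9]},{"grip":0.5,"offset":[0,0,-25],"rotation":[0,0,0]},{"grip":0.5,"offset":[0,0,0],"rotation":[0,0,0]}]'
python3 - <<'E'
from h import *
import cv2
o=env.get_obs();R=Ro.from_quat(o['tcp_rot']).as_matrix();print(o['position'],o['joint_pos'],np.degrees(np.arctan2(R[1,1],R[0,1])),o['opening'])
c=wcam();im=env.get_image('wrist').copy()
cv2.imwrite('pics/w3.png',im[:,:,::-1]); print(proj([o['position']],c),proj([[.517,.1215,.163]],c))
E
```

```text
time_s: 9.2
position: [0.5149, 0.1209, 0.1965]
tcp_rot: [0.867, -0.497, -0.001, 0.001]
force: [-0.7, -0.2, -0.2]
opening: 0.0426
gripper_force: 0.0
[0.514856   0.12092598 0.19649377] [ 1.29113890e-01 -1.19517132e-01  1.95339181e+00  1.08591397e-04
  1.31097774e+00  2.74121287e+00] -149.66373954209126 0.04264987018628618
[[256.25736037 237.6301758 ]] [[252.41267032 213.76572659]]
```

View pics/w3.png

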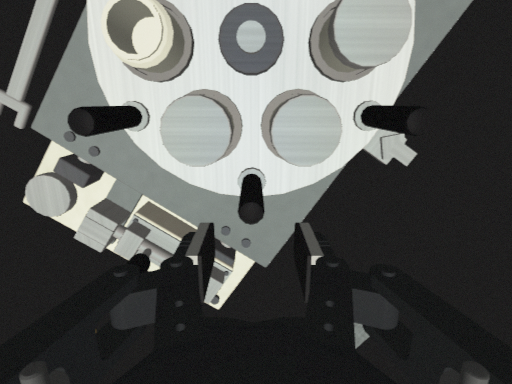

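The peg top is at (252,211), centred between the fingers and about 2 mm inward of the prediction. I descend and grip it.

```bash
python3 -m pendant '[{"grip":0.5,"offset":[3,-1,-15],"rotation":[0,0,0]},{"grip":0.5,"offset":[0,0,-25],"rotation":[0,0,0]},{"grip":0.5,"offset":[0,0,-25],"rotation":[0,0,0]},{"grip":0.5,"offset":[0,0,-9],"rotation":[0,0,0]},{"grip":0.5,"offset":[0,0,0],"rotation":[0,0,0]}]'
python3 -m pendant '[{"grip":0.1,"offset":[0,0,0],"rotation":[0,0,0]},{"grip":0.0,"offset":[0,0,0],"rotation":[0,0,0]},{"grip":0.0,"offset":[0,0,0],"rotation":[0,0,0]},{"grip":0.0,"offset":[0,0,0],"rotation":[0,0,0]},{"grip":0.0,"offset":[0,0,0],"rotation":[0,0,0]}]'
```

```text
time_s: 9.88
position: [0.5188, 0.1206, 0.124]
tcp_rot: [0.867, -0.498, -0.0, 0.0]
force: [0.5, 0.3, 0.3]
opening: 0.0433
gripper_force: 0.0
time_s: 10.5
position: [0.5198, 0.1206, 0.1258]
tcp_rot: [0.867, -0.498, 0.001, -0.001]
force: [-0.3, 0.9, 5.4]
opening: 0.017
gripper_force: 58.7
```

```bash
python3 - <<'E'
from h import *
c0=dict(env.camera_info('wrist'));T=np.eye(4);T[:3,:3]=Ro.from_quat([.867,-.497,-.001,.001]).as_matrix();T[:3,3]=[.5149,.1209,.1965]
M=np.linalg.inv(T@c0['hand_eye']);c=dict(c0,R=M[:3,:3],t=M[:3,3])
A,B,D=[back(u,.135,c)[:2] for u in [(196,130),(306,130),(372,22)]]
P=back((252,211),.163,c)[:2]
print(A,B,D,'peg',P,np.linalg.norm(A-B),np.linalg.norm(B-D))
m=(A+B)/2;n=(m-P)/np.linalg.norm(m-P)
print('axis from A,D opp',(A+D)/2,'from peg',P+.118*n,'mid',m+.0675*n)
for ax in [(.577,.020)]:
    p=np.array([.5195,.1206])-ax;a=np.degrees(np.arctan2(p[1],p[0]));print('ang',a,np.linalg.norm(p))
    for k in range(25):
        f=lambda t:.118*np.array([np.cos(np.radians(t)),np.sin(np.radians(t))])
        print(k,round(a+6*k,1),np.round(1000*(f(a+6*k+6)-f(a+6*k)),1))
E
```

```text
[0.57710474 0.0967792 ] [0.51069484 0.05799745] [ 0.51150719 -0.01985332] peg [0.51826596 0.1199254 ] 0.07690447093560114 0.07785501071586695
axis from A,D opp [0.54430596 0.03846294] from peg [0.57917129 0.01885839] mid [0.57873971 0.01957457]
ang 119.75101443538091 0.11587324971709388
0 119.8 [-10.4  -6.7]
1 125.8 [-9.6 -7.7]
2 131.8 [-8.8 -8.7]
3 137.8 [-7.8 -9.6]
4 143.8 [ -6.8 -10.3]
5 149.8 [ -5.7 -11. ]
6 155.8 [ -4.5 -11.5]
7 161.8 [ -3.2 -11.9]
8 167.8 [ -2.  -12.2]
9 173.8 [ -0.7 -12.3]
10 179.8 [  0.6 -12.3]
11 185.8 [  1.9 -12.2]
12 191.8 [  3.1 -11.9]
13 197.8 [  4.4 -11.6]
14 203.8 [  5.6 -11. ]
15 209.8 [  6.7 -10.4]
16 215.8 [ 7.7 -9.6]
17 221.8 [ 8.7 -8.8]
18 227.8 [ 9.6 -7.8]
19 233.8 [10.3 -6.8]
20 239.8 [11.  -5.7]
21 245.8 [11.5 -4.5]
22 251.8 [11.9 -3.2]
23 257.8 [12.2 -2. ]
24 263.8 [12.3 -0.7]
```

```bash
python3 -m pendant '[{"grip":0,"offset":[-5.3,-3.2,0],"rotation":[0,0,3]},{"grip":0,"offset":[-5.1,-3.5,0],"rotation":[0,0,3]},{"grip":0,"offset":[-9.6,-7.7,0],"rotation":[0,0,6]},{"grip":0,"offset":[-8.8,-8.7,0],"rotation":[0,0,6]},{"grip":0,"offset":[-7.8,-9.6,0],"rotation":[0,0,6]},{"grip":0,"offset":[0,0,0],"rotation":[0,0,0]}]'
```

```text
time_s: 11.25
position: [0.4828, 0.0875, 0.1258]
tcp_rot: [0.952, -0.307, 0.001, -0.001]
force: [-1.0, 1.2, 6.3]
opening: 0.017
gripper_force: 59.5
```

```bash
python3 -m pendant '[{"grip":0,"offset":[-6.8,-10.3,0],"rotation":[0,0,6]},{"grip":0,"offset":[-5.7,-11,0],"rotation":[0,0,6]},{"grip":0,"offset":[-4.5,-11.5,0],"rotation":[0,0,6]},{"grip":0,"offset":[-3.2,-11.9,0],"rotation":[0,0,6]},{"grip":0,"offset":[-2,-12.2,0],"rotation":[0,0,6]},{"grip":0,"offset":[-0.7,-12.3,0],"rotation":[0,0,6]},{"grip":0,"offset":[0,0,0],"rotation":[0,0,0]}]'
python3 -m pendant '[{"grip":0,"offset":[0.6,-12.3,0],"rotation":[0,0,6]},{"grip":0,"offset":[1.9,-12.2,0],"rotation":[0,0,6]},{"grip":0,"offset":[3.1,-11.9,0],"rotation":[0,0,6]},{"grip":0,"offset":[4.4,-11.6,0],"rotation":[0,0,6]},{"grip":0,"offset":[5.6,-11,0],"rotation":[0,0,6]},{"grip":0,"offset":[6.7,-10.4,0],"rotation":[0,0,6]},{"grip":0,"offset":[0,0,0],"rotation":[0,0,0]}]'
```

```text
time_s: 12.12
position: [0.4611, 0.0183, 0.1258]
tcp_rot: [1.0, 0.002, 0.002, -0.0]
force: [4.2, 2.2, 4.1]
opening: 0.0167
gripper_force: 59.9
time_s: 13.0
position: [0.4837, -0.0502, 0.1258]
tcp_rot: [0.951, 0.31, 0.002, -0.0]
force: [4.5, 5.4, 5.4]
opening: 0.016
gripper_force: 60.4
```

```bash
python3 -m pendant '[{"grip":0,"offset":[7.7,-9.6,0],"rotation":[0,0,6]},{"grip":0,"offset":[8.7,-8.8,0],"rotation":[0,0,6]},{"grip":0,"offset":[9.6,-7.8,0],"rotation":[0,0,6]},{"grip":0,"offset":[10.3,-6.8,0],"rotation":[0,0,6]},{"grip":0,"offset":[11,-5.7,0],"rotation":[0,0,6]},{"grip":0,"offset":[11.5,-4.5,0],"rotation":[0,0,6]},{"grip":0,"offset":[6,-1.6,0],"rotation":[0,0,3]},{"grip":0,"offset":[6,-1.3,0],"rotation":[0,0,3]},{"grip":0,"offset":[0,0,0],"rotation":[0,0,0]}]'
python3 - <<'E'
from h import *
import cv2
o=env.get_obs();p=o['position'][:2]-np.array([.5787,.0195]);print(o['position'],np.linalg.norm(p),np.degrees(np.arctan2(p[1],p[0]))%360)
a=env.get_image('top').copy();cv2.imwrite('pics/t4.png',a[:,:,::-1])
b=env.get_image('wrist').copy();cv2.imwrite('pics/w4.png',b[:,:,::-1])
a=cv2.resize(a[115:245,175:365],None,fx=4.2,fy=4.2,interpolation=cv2.INTER_CUBIC)
cv2.imwrite('pics/c4.png',a[:,:,::-1])
E
```

```text
time_s: 14.12
position: [0.5536, -0.0952, 0.1258]
tcp_rot: [0.776, 0.631, 0.001, -0.001]
force: [-0.8, 6.4, 8.8]
opening: 0.0164
gripper_force: 60.7
[ 0.55356665 -0.09519016  0.12577458] 0.11741175028434543 257.6395192003116
```

View pics/c4.png

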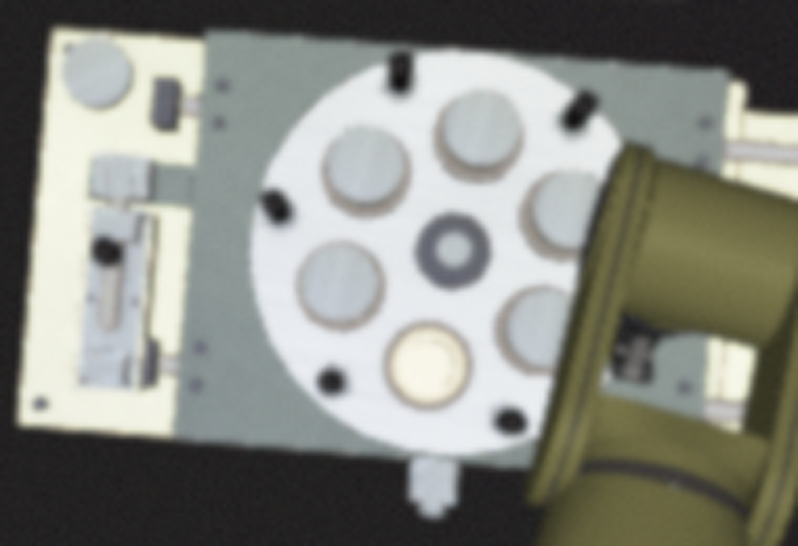

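View pics/w4.png

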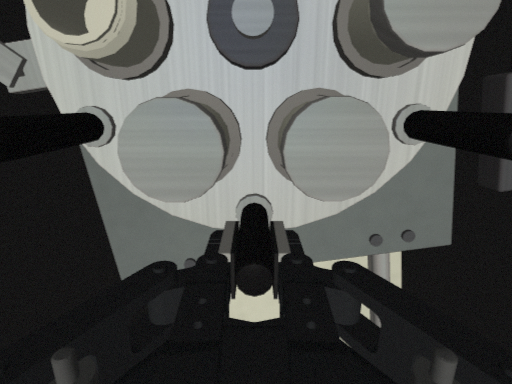

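The open jar is at crop (427,365) and its opposite lid at (479,135). The carriage outline sits about 3 crop px (2 mm) to the right of where it was, which is the bolt's play in the keeper. I'll measure both the shift and the remaining angle.

```bash
python3 - <<'E'
from h import *
import cv2
A=cv2.imread('pics/top0.png',0);B=cv2.imread('pics/t4.png',0)
def shift(x0,y0,x1,y1):
    f=lambda I:cv2.resize(I[y0:y1,x0:x1],None,fx=4,fy=4,interpolation=cv2.INTER_CUBIC).astype(np.float32)
    a,b=f(A),f(B);(d,r)=cv2.phaseCorrelate(a,b,cv2.createHanningWindow(a.shape[::-1],cv2.CV_32F));return np.round(np.array(d)/4,2),round(r,2)
print('pointer',shift(264,218,290,246),'hub',shift(270,163,295,187),'carriage left-low',shift(207,195,232,230),'carriage left-top',shift(215,120,240,150))
print('deck corner',shift(177,195,203,225),'wrench',shift(212,95,280,118))
ang=lambda v:np.degrees(np.arctan2(v[1],v[0]))
b=lambda x,y,z:back(crop(x,y),z)[:2]
for n,o,l in [('then',(391,144),(509,351)),('now',(427,365),(479,135))]:
    v=b(*l,.135)-b(*o,.129);print(n,np.linalg.norm(v),ang(v))
v=b(366,170,.135)-b(479,135,.135);print('lids now',ang(v),np.linalg.norm(v)); v=b(341,284,.135)-b(366,170,.135);print(ang(v),np.linalg.norm(v))
c=wcam()
w=lambda u,v,z:back((u,v),z,c)[:2]
v=w(172,149,.135)-w(336,149,.135);print('wrist lids',np.linalg.norm(v),ang(v))
# press direction in wrist: rail/plate edge
v=w(450,244,.054)-w(304,263,.054);print('edge',ang(v))
E
```

```text
pointer (array([ 0.1 , -0.09]), 0.33) hub (array([0.01, 0.01]), 0.45) carriage left-low (array([-0., -0.]), 0.43) carriage left-top (array([0.02, 0.03]), 0.39)
deck corner (array([-0.01,  0.03]), 0.66) wrench (array([0.05, 0.01]), 0.45)
then 0.15257620194864627 -149.45712665372912
now 0.1503766912101707 -11.587362409423998
lids now 108.37268361996121 0.07549252381073267
168.82544572138252 0.0745556945396936
wrist lids 0.07638948516555748 168.14489237684455
edge -3.482945823424323
```

```bash
python3 -m pendant '[{"grip":0,"offset":[4,0,0],"rotation":[0,0,2]},{"grip":0,"offset":[6,0,0],"rotation":[0,0,3]},{"grip":0,"offset":[4.5,0,0],"rotation":[0,0,2.2]},{"grip":0,"offset":[2.2,0,0],"rotation":[0,0,1]},{"grip":0,"offset":[0,0,0],"rotation":[0,0,0]}]'
python3 -m pendant '[{"grip":0,"offset":[0,0.5,0],"rotation":[0,0,0]},{"grip":0,"offset":[0,0,0],"rotation":[0,0,0]}]'
python3 -m pendant '[{"grip":0,"offset":[0,0.5,0],"rotation":[0,0,0]},{"grip":0,"offset":[0,0,0],"rotation":[0,0,0]}]'
python3 - <<'E'
from h import *
import cv2
T=cv2.imread('pics/t4.png');cv2.imwrite('pics/t5.png',env.get_image('top')[:,:,::-1])
A,B,D=[cv2.GaussianBlur(cv2.imread(f'pics/{n}.png'),(0,0),.8) for n in('top0','t4','t5')]
def m(I,x0,y0,x1,y1,s=8,p=4):
    r=lambda J:cv2.resize(J,None,fx=s,fy=s,interpolation=cv2.INTER_CUBIC)
    t=r(A[y0:y1,x0:x1]);q=cv2.matchTemplate(r(I[y0-p:y1+p,x0-p:x1+p]),t,cv2.TM_CCOEFF_NORMED)
    _,v,_,l=cv2.minMaxLoc(q);return l[0]/s-p,l[1]/s-p,round(v,3)
for n,b in [('pointer',(268,224,288,242)),('hub',(273,165,292,185)),('low',(212,195,228,210)),('deck',(177,200,196,224)),('wrench',(212,98,280,116))]: print(n,m(B,*b),m(D,*b))
E
```

```text
time_s: 14.85
position: [0.5697, -0.0973, 0.1258]
tcp_rot: [0.729, 0.685, -0.0, 0.001]
force: [-1.9, -0.5, 8.7]
opening: 0.0165
gripper_force: 60.6
time_s: 15.1
position: [0.5696, -0.0972, 0.1258]
tcp_rot: [0.729, 0.685, -0.001, 0.001]
force: [-1.1, -2.4, 8.6]
opening: 0.0165
gripper_force: 60.5
time_s: 15.35
position: [0.5696, -0.0971, 0.1258]
tcp_rot: [0.729, 0.685, -0.001, 0.001]
force: [-1.4, -4.4, 6.9]
opening: 0.0166
gripper_force: 60.4
pointer (0.75, 0.125, 0.998) (0.75, 0.125, 0.998)
hub (0.75, 0.0, 0.996) (0.75, 0.0, 0.996)
low (0.375, 0.125, 0.99) (0.25, 0.125, 0.99)
deck (0.0, 0.0, 1.0) (0.0, 0.0, 1.0)
wrench (0.0, 0.0, 1.0) (0.0, 0.0, 1.0)
```

The carriage has moved about 2 mm, all of it within the keeper's play. I ease it back to its stop.

```bash
python3 -m pendant '[{"grip":0,"offset":[0,0.8,0],"rotation":[0,0,0]},{"grip":0,"offset":[0,0,0],"rotation":[0,0,0]}]'
python3 -m pendant '[{"grip":0,"offset":[0,0.8,0],"rotation":[0,0,0]},{"grip":0,"offset":[0,0,0],"rotation":[0,0,0]}]'
python3 -m pendant '[{"grip":0,"offset":[0,0.8,0],"rotation":[0,0,0]},{"grip":0,"offset":[0,0,0],"rotation":[0,0,0]}]'
python3 -m pendant '[{"grip":0,"offset":[0,0.6,0],"rotation":[0,0,0]},{"grip":0,"offset":[0,0,0],"rotation":[0,0,0]}]'
```

```text
time_s: 15.65
position: [0.5696, -0.0966, 0.1258]
tcp_rot: [0.729, 0.685, -0.001, 0.002]
force: [-1.8, -4.8, 6.9]
opening: 0.0167
gripper_force: 60.5
time_s: 15.9
position: [0.5697, -0.0958, 0.1258]
tcp_rot: [0.729, 0.684, -0.001, 0.002]
force: [-2.0, -5.2, 6.0]
opening: 0.0164
gripper_force: 60.5
time_s: 16.15
position: [0.5697, -0.0951, 0.1258]
tcp_rot: [0.729, 0.684, -0.001, 0.002]
force: [-1.6, -5.5, 7.5]
opening: 0.0171
gripper_force: 60.5
time_s: 16.4
position: [0.5697, -0.0951, 0.1258]
tcp_rot: [0.729, 0.684, -0.001, 0.002]
force: [-1.9, -6.6, 8.0]
opening: 0.0165
gripper_force: 60.4
```

It moved 2 mm and then stopped. Now I relax the push and verify the angle and the carriage.

```bash
python3 -m pendant '[{"grip":0,"offset":[0,-0.5,0],"rotation":[0,0,0]},{"grip":0,"offset":[0,0,0],"rotation":[0,0,0]},{"grip":0,"offset":[0,0,0],"rotation":[0,0,0]}]'
python3 - <<'E'
from h import *
import cv2
cv2.imwrite('pics/t6.png',env.get_image('top')[:,:,::-1])
A,D=[cv2.GaussianBlur(cv2.imread(f'pics/{n}.png'),(0,0),.8) for n in('top0','t6')]
def m(I,x0,y0,x1,y1,s=8,p=4):
    r=lambda J:cv2.resize(J,None,fx=s,fy=s,interpolation=cv2.INTER_CUBIC)
    t=r(A[y0:y1,x0:x1]);q=cv2.matchTemplate(r(I[y0-p:y1+p,x0-p:x1+p]),t,cv2.TM_CCOEFF_NORMED)
    _,v,_,l=cv2.minMaxLoc(q);return l[0]/s-p,l[1]/s-p,round(v,3)
for n,b in [('pointer',(268,224,288,242)),('hub',(273,165,292,185)),('deck',(177,200,196,224))]: print(n,m(D,*b))
a=cv2.resize(cv2.imread('pics/t6.png')[135:240,215:315],None,fx=5,fy=5,interpolation=cv2.INTER_CUBIC)
b=cv2.imread('pics/t6.png')
cv2.imwrite('pics/c6.png',a)
E
```

```text
time_s: 16.77
position: [0.5697, -0.0951, 0.1258]
tcp_rot: [0.729, 0.684, -0.001, 0.002]
force: [-1.7, -6.1, 7.4]
opening: 0.0165
gripper_force: 60.4
pointer (0.0, 0.0, 1.0)
hub (0.0, 0.0, 0.997)
deck (0.0, 0.0, 1.0)
```

View pics/c6.png

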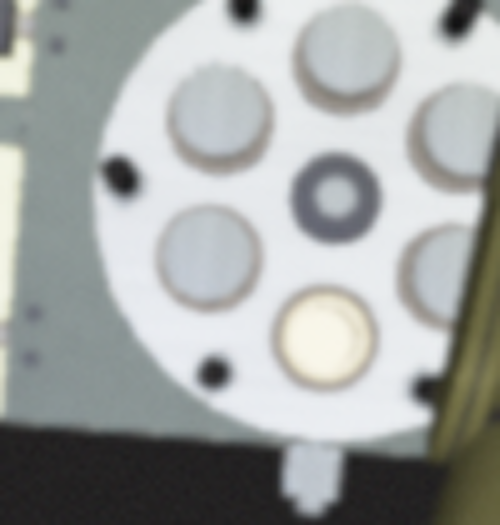

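```bash
python3 - <<'E'
from h import *
b=lambda x,y,z:back((215+(x+.5)/5-.5,135+(y+.5)/5-.5),z)[:2]
pts=np.array([b(325,338,.129),b(347,51,.135),b(220,118,.135),b(209,257,.135)]);th=np.radians([180,0,60,120])
f=lambda q:(q[:2]+q[3]*np.c_[np.cos(th+q[2]),np.sin(th+q[2])]-pts).ravel()
r=least_squares(f,[.575,.018,0,.078]);print(r.x,np.degrees(r.x[2]),np.round(1000*r.fun,1))
v=pts[1]-pts[0];print('pair',np.degrees(np.arctan2(v[1],v[0])))
for p,z in [((311,515),.083),((314,445),.083)]:
    d=r.x[:2]-b(*p,z);print('pointer',np.linalg.norm(d),np.degrees(np.arctan2(d[1],d[0])))
o=env.get_obs();R=Ro.from_quat(o['tcp_rot']).as_matrix();print('ydir',np.degrees(np.arctan2(R[1,1],R[0,1])),o['qd'].round(4))
p=o['position'][:2]-[.5787,.0195];print(np.degrees(np.arctan2(p[1],p[0]))%360+90-360)
# press yaw from rails/deck edges: long front deck edge and carriage edges, Canny+Hough
import cv2
I=cv2.imread('pics/top0.png',0)
for l in cv2.createLineSegmentDetector().detect(I)[0][:,0]:
    if np.hypot(l[2]-l[0],l[3]-l[1])>55 and 110<l[1]<245 and l[0]>170:
        A,B=back(l[:2],.05),back(l[2:],.05);print(np.round(l),(np.degrees(np.arctan2(B[1]-A[1],B[0]-A[0])))%90-90)
E
```

```text
[ 0.57292283  0.01896168 -0.05188938  0.07634182] -2.973042285015413 [ 0.2 -0.8 -1.3 -0.   1.3  0.6 -0.2  0.2]
pair -3.228740579812251
pointer 0.17450771422391823 -2.983027456482558
pointer 0.1356723265846037 -3.4447904300497454
ydir -3.6130875941881175 [-0.0001 -0.0012 -0.0009 -0.0001 -0.0004  0.0003]
-4.5162943748889575
[345. 223. 511. 236.] -3.5666970752248517
[181. 216. 270. 223.] -3.563590292502937
[186. 122. 178. 215.] -3.470413155495635
[511. 154. 352. 141.] -3.530588670592479
[261. 124. 189. 122.] -0.6422650222715589
[351. 132. 288. 127.] -3.6006418356023318
[347. 136. 340. 226.] -3.5817954943937877
[344. 209. 511. 222.] -3.5201527429671557
[511. 166. 348. 153.] -3.542394138705305
[511. 228. 344. 215.] -3.398927104591621
[348. 147. 511. 160.] -3.505908911269671
```

The open jar is within about 0.5° of the pointer line. The carriage is back at its stop and the arm is still.

```bash
python3 -c "
from bench import env
print(env.sign_off())"
```

```text
the job is handed in; nothing more can be done
None
```

I handed the job in with the bolt pushed home first and the lidless jar held still at the pointer, within about 0.5° by the top camera; while I turned it, the carriage slid about 2 mm in the bolt's play, and I pushed it back to its stop.

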